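Press a dive-torch gasket with the matching jig cover

TASK

A torch bezel with a freshly glued gasket is waiting on the sprung seat of the round press jig. Of the two aluminium press covers on the bench take the round one that belongs to this jig, slide it over the jig's locating pin (which the cover hides from view) until it drops on flat against the bezel, then press it down until the sprung seat reaches its stop, and finish while still holding it pressed down there with the gripper. Leave everything else on the bench where it is.

Things in the scene. Friction and masses are not known exactly. Their poses are not given: they have to be found in the camera images.
- round_cover: Cover to use: bare aluminium, round foot plate 72 mm across, 12 mm thick; central square grip block 30 x 30 mm rising to 44 mm above the underside. About 0.16 kg. Blind 15 mm bore, 32 mm deep, in the middle of the underside. Origin: centre of the underside; z up; x, y square to the block's faces. Starts flat on the bench left or right of the jig, any yaw; its yaw on the jig does not matter.
- square_cover: The other press cover, not for this jig: same aluminium and same grip block, but a square foot plate of 64 x 64 x 12 mm and a bore of only 8 mm, too small for the pin. Origin: centre of the underside. On the other side of the jig. To be left alone.
- jig: Press jig fixed to the bench: dark round steel base 100 mm across, 30 mm high; above it a round white sprung seat (72 mm) with an aluminium bezel ring on it (60 mm outside, 40 mm inside, 8 mm high), and in the middle the upright steel locating pin. Origin: centre of the base's underside on the bench, on the pin's axis; z up.
- pin_tip (a point): Centre of the locating pin's tip, 74 mm above the bench and 18 mm above the bezel while the seat is up. Pin diameter 12 mm, tapering over its last 5 mm to a flat tip of 7 mm. It is fixed: the seat slides down around it.
- bezel_top (a point): Centre of the bezel ring's top face, where the cover's underside comes to lie; 56 mm above the bench with the seat up, 48 mm with the seat at its stop. It moves with the seat.
- seat (a joint): Travel of the sprung seat in m: 0 = up, 0.008 = down at its rigid stop. Spring 800 N/m with preload: it begins to move at about 3 N (the cover's own weight does not move it) and needs about 9 N in all at the stop; it springs back when let go.
- whistle: Green plastic whistle, about 46 x 18 x 22 mm, lying on the robot's side of the jig. Bystander. Origin: on its underside, below the axis of its round chamber.
- mouthpiece: Black silicone regulator mouthpiece, about 55 x 65 x 26 mm, lying on the robot's side of the jig. Bystander. Origin: about the middle of its underside.
- torch: Aluminium dive torch standing on its head beyond the jig, 50 mm diameter, 150 mm tall, dark twist-on cap on top. Bystander. Origin: centre of its underside.
- jar: Glass jar with closed screw lid standing beyond the jig, 72 mm diameter, 105 mm tall. Bystander. Origin: centre of its underside.
Not all that is in view belongs to the job. What is shaped like the round_cover but orange is not meant.

How it is judged:
On the way, in this order (a step that is already met when the one before it is completed fails the run):
1. the round cover is lifted off the bench (height (world z) of round_cover above 0.03 m), for 0.1 s.
2. the round cover has dropped over the pin and lies flat on the bezel (horizontal distance between round_cover and bezel_top below 0.003 m and z of round_cover in the frame of bezel_top between -0.003 and 0.003 m and angle between round_cover's own z axis and vertical below 0.07 rad), for 0.1 s.
At the end, for the whole second after the job is handed in: The round cover is on the pin (its centre within 3 mm of the bezel's), flat on the bezel (within 3 mm, tilt under 4 degrees), the sprung seat is pressed down at least 6.5 mm of its 8 mm, and the gripper's fingers are still holding or pressing the cover (over 2 N) (all of step 2 and value of joint seat above 0.0065 m and contact force between round_cover and the fingers above 2 N); the arm keeps its last pose, push and grip.
It fails at once if a bystander (square cover, whistle, mouthpiece, torch or jar) moved more than 30 mm (distance of any of square_cover, whistle, mouthpiece, torch, jar from where it was at the start of the episode above 0.03 m).
It also fails if it takes over 38 s, if anything falls off the work surface, if the arm or the gripper's body presses on something with over 40 N, if the wrist force passes 120 N, or if a joint passes its speed limit or range.

ROBOT

A 7-joint arm with a two-finger parallel gripper is mounted at the origin on the work surface. World frame = base frame: x ahead of the robot, y to its left, z up, the work surface at z = 0. Lengths are in m, angles in rad, forces in N, time in s.
With the tool pointing down it reaches from about 0.35 to 0.9 m from the base axis. Payload 19.9 kg.
Tool frame: the origin (TCP) lies on the centre line of the jaws, within the pads' length; the fingertips stand 14 mm ahead of it and the grasp point (between the pads) lies 5 mm behind it; z points along the fingers, y is the line along which they close (so a half turn about z gives the same grasp; the last joint's range is limited). The gripper opens to 94 mm and grips with 3 to 60 N. Pads are 16 mm wide; open, the fingers measure 119 mm over their backs; the gripper's body (75 mm by 177 mm) begins 78 mm behind the grasp point.
Start: joints at [1.065, 0.417, -0.01, 1.614, 0.005, 1.111, -0.053], TCP at [0.28, -0.559, 0.219] pointing down, gripper open.
Joint ranges: [-2.81, 2.81], [-0.39, 2.02], [-1.27, 1.25], [0.06, 2.57], [-1.19, 4.33], [0.19, 2], [-2.82, 2.82]. Speed limits (rad/s): [1.89, 1.89, 2.39, 2.39, 3.01, 3.01, 3.01].

INTERFACE

Orientations are given as a unit quaternion [w, x, y, z].
In Python, from bench import manip gives the robot as it stands.
- The arm moves only by the tool move_arm, never from a script. Its argument "increments" is a list that holds one entry, the list of rows, each a list of 4 numbers: the shift along the tool's x, y, z in cm, then the turn about the tool's z in units of 6 degrees (1.0 is 6 degrees). A call has exactly 8 rows; each row is the pose to reach, as a shift and turn from the pose commanded when the call began, along the tool's axes at that moment; what a row does not reach only later rows make up. A row lasts 1/12 s, in which the tool goes at most 41.7 mm and 7.16 degrees, less where a joint would pass 70% of its speed; a pose out of reach is approached as far as the arm can. A call with a gripper value outside its range is refused whole. "claw" is the finger opening in cm, from 0 to 9.4, set as the call begins (left out, the last holds). The fingers move at their own pace and stop on an object; "newtons" is the grip in N (left out, the last holds). Time passes only in rows, so rows that repeat a pose let the fingers close, or fill a call up. It gives the time, the measured TCP pose, the force, the opening and the grip force at its end, in the units of the state.
- manip.state(): the state, without advancing time (a new reading comes with each control period).
- manip.snapshot(name): name is "scene" or "side" or "wrist"; returns the picture (400x640x3 uint8, red, green, blue); there is no depth.
- manip.camera_params(name): a dict with "K" (3x3 intrinsics, pixels), "T" (4x4, takes a point from camera to world coordinates). Camera axes: x right, y up, looking along -z (the intrinsics and any distortion apply to the point x, -y, -z); pixel columns grow to the right and rows downward; lengths in m; the calibration is good to about 2 mm. The wrist camera is an equidistant fisheye: a pixel r from the principal point sees the ray r / f radians off the axis. A picture is of the moment at which its call begins: read the wrist's pose just before it. camera_params takes no time and is no camera call; for the wrist camera it gives the pose at the moment of the call.
- manip.finish_job(): hands the job in; it is judged then, once.
The state is a dict: "time_s": time; "joint_positions": joint angles; "joint_velocities": joint speeds; "effort": joint torques, N m; "ee_pos": TCP position; "tcp_rot": TCP orientation; "contact_force": force on the tool from outside, world axes, zero at the start; "ft_torque": the same for the moment, N m; "opening": opening from 0.0 (shut) to 1.0 (fully open); "gripper_force": force on a finger pad.
Only numpy, scipy, OpenCV 4.12 (cv2) and the standard library are available. Lean on these libraries where they do the work, as an engineer would, in place of code of your own. Each camera call takes 0.05 s, during which the arm holds its last target. There are 200 camera calls.

## Working session

There is one attempt and no reset: what is moved stays moved. The work goes in short steps, Python scripts to look and compute and a tool call to move; the robot and the scene stay as the last step left them, time stands still between calls to the robot, and variables do not carry over. Pictures are saved under pics/ and viewed, at most 10 in all, crops included, and the job is handed in when it is done.

Besides the shell and the picture viewer there is one more tool, called after "Request:" by a JSON object that holds its "name" and its "arguments". move_arm: Moves the arm, as the interface text tells. Its arguments: {"type":"object","properties":{"increments":{"type":"array","items":{"type":"array","items":{"type":"array","items":{"type":"number"}}}},"claw":{"type":"number"},"newtons":{"type":"number"}},"required":["increments"]}

```bash
mkdir -p pics; python3 - <<'E'
from bench import manip
import cv2,numpy as np
for n in("scene","side"):
    p=manip.camera_params(n);print(n,np.round(p["K"],1).tolist(),np.round(p["T"],3).tolist(),[k for k in p])
    cv2.imwrite(f"pics/{n}0.png",manip.snapshot(n)[:,:,::-1])
s=manip.state();print(s["ee_pos"],s["tcp_rot"],s["time_s"],s["opening"])
E
```

```text
scene [[409.3, 0.0, 328.2], [0.0, 409.3, 200.8], [0.0, 0.0, 1.0]] [[0.803, -0.391, 0.45, 0.99], [0.596, 0.554, -0.581, -0.511], [-0.022, 0.735, 0.678, 0.686], [0.0, 0.0, 0.0, 1.0]] ['K', 'T']
side [[374.2, 0.0, 325.5], [0.0, 374.2, 197.4], [0.0, 0.0, 1.0]] [[0.972, 0.176, -0.157, 0.445], [-0.236, 0.71, -0.663, -0.454], [-0.005, 0.682, 0.732, 0.594], [0.0, 0.0, 0.0, 1.0]] ['K', 'T']
[ 0.27948227 -0.55867433  0.21888327] [-5.27613365e-04  9.73221888e-01  2.29867036e-01 -1.58398351e-04] 0.1 1.0028135928422321
```

View pics/scene0.png

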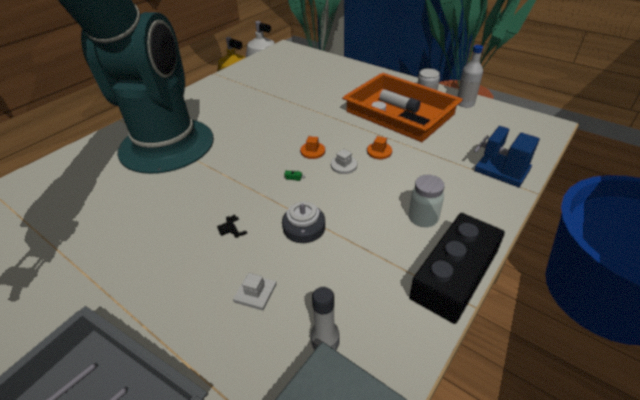

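View pics/side0.png

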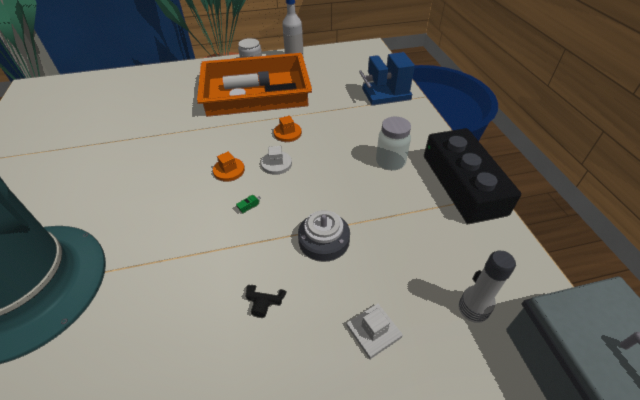

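The scene view shows:
- **Round aluminium cover:** scene (344,160), side (276,158).
- **Orange look-alikes:** scene (313,148) and (380,148).
- **Square cover:** scene (255,290).
- **Jig:** scene (303,222), side (324,235).

The bare aluminium one with the round foot, at scene (344,160), fits the description. I'll confirm it in one crop.

```bash
cat > h.py <<'E'
from bench import manip
import cv2,numpy as np
def ray(n,u,v,p=None):
    p=p or manip.camera_params(n);K,T=np.array(p["K"]),np.array(p["T"])
    x,y=(u-K[0,2])/K[0,0],(v-K[1,2])/K[1,1]
    if n=="wrist":
        r=np.hypot(x,y); s=np.sin(r)/r if r>1e-9 else 1; d=np.array([x*s,-y*s,-np.cos(r)])
    else: d=np.array([x,-y,-1.])
    return T[:3,3],T[:3,:3]@d
def plane(n,u,v,z,p=None):
    o,d=ray(n,u,v,p); return o+d*(z-o[2])/d[2]
E
python3 - <<'E'
from h import *
a=cv2.imread("pics/scene0.png");b=cv2.imread("pics/side0.png")
c=lambda i,u,v:cv2.resize(i[v-30:v+30,u-40:u+40],None,fx=5,fy=5,interpolation=cv2.INTER_CUBIC)
cv2.imwrite("pics/crop1.png",np.vstack([np.hstack([c(a,344,160),c(b,276,158)]),np.hstack([c(a,303,222),c(b,324,235)])]))
for n,q in(("scene",[(344,164,.008),(344,153,.044),(303,209,.074)]),("side",[(276,162,.008),(276,149,.044),(323.5,214,.074)])):
    for u,v,z in q: print(n,np.round(plane(n,u,v,z),4))
print(plane("scene",256,293,.01),plane("scene",293,175,.01),plane("scene",231,227,.01))
E
```

```text
scene [0.4881 0.2122 0.008 ]
scene [0.4875 0.2127 0.044 ]
scene [ 0.5555 -0.0392  0.074 ]
side [0.4852 0.2155 0.008 ]
side [0.4893 0.2186 0.044 ]
side [ 0.5437 -0.0221  0.074 ]
[ 0.58537065 -0.22848767  0.01      ] [0.40711034 0.09489396 0.01      ] [ 0.4126784  -0.13175369  0.01      ]
```

View pics/crop1.png

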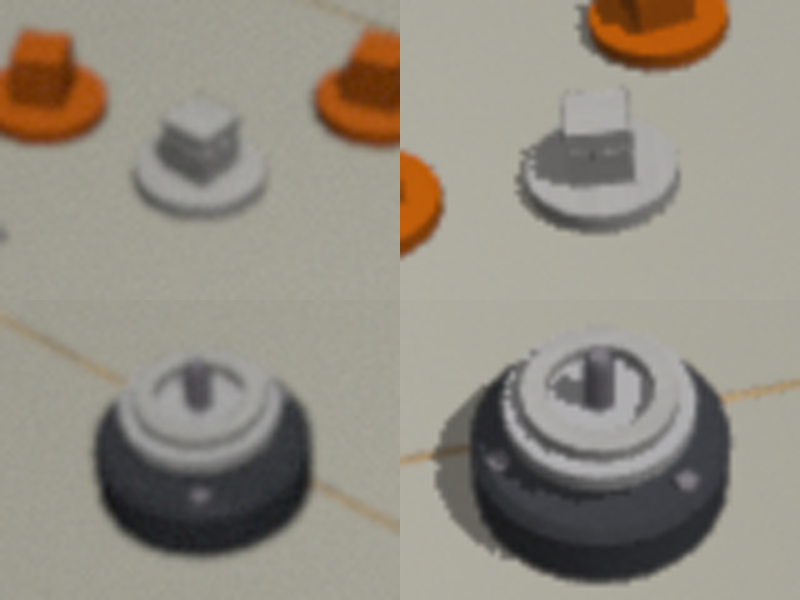

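The crop confirms it: bare grey aluminium with a round foot and a square block. Block top centre is at about scene (344,153.4), side (275.2,149.8). The pin tip is at about scene (302.4,204), side (323.6,215).

```bash
python3 - <<'E'
from h import *
def show(l,n,u,v,z): print(l,n,np.round(plane(n,u,v,z)[:2],4))
for l,z,A,B in(("blk",.044,(344,153.4),(275.2,149.8)),("pin",.074,(302.4,204),(323.6,215)),("bez",.056,(302.8,210.2),(323.7,222.4))):
    show(l,"scene",*A,z);show(l,"side",*B,z)
f=lambda x,y,u,v:(u+x/5-.4,v+y/5-.4)
def yaw(n,P):
    Q=[plane(n,*p,.044)[:2] for p in P]
    for i in range(4):
        d=Q[(i+1)%4]-Q[i];print(n,round(np.degrees(np.arctan2(d[1],d[0]))%90,1),round(np.hypot(*d),4))
yaw("scene",[f(x,y,304,130) for x,y in((163,118),(203,97),(240,122),(203,140))])
yaw("side",[f(x,y,236,128) for x,y in((165,88),(228,88),(235,133),(163,135))])
from scipy.spatial.transform import Rotation as R
s=manip.state();r=R.from_quat(np.roll(s["tcp_rot"],-1)).as_matrix();print(np.round(r,3),s["joint_positions"])
T=manip.camera_params("wrist");print(np.round(np.linalg.inv(r)@(T["T"][:3,3]-s["ee_pos"]),3),np.round(T["K"],1))
t=[.489,.214,.16]-np.array(s["ee_pos"]);print("tool cm",np.round(r.T@t*100,2))
E
```

```text
blk scene [0.4886 0.2112]
blk side [0.4872 0.2162]
pin scene [ 0.5444 -0.0277]
pin side [ 0.5433 -0.0244]
bez scene [ 0.5448 -0.0286]
bez side [ 0.5427 -0.027 ]
scene 76.8 0.0284
scene 75.8 0.0298
scene 74.0 0.0251
scene 82.4 0.0287
side 76.0 0.0291
side 86.5 0.0324
side 78.4 0.0323
side 80.7 0.0333
[[ 0.894  0.447 -0.001]
 [ 0.447 -0.894  0.001]
 [-0.    -0.001 -1.   ]] [ 1.06545865  0.41792987 -0.01033361  1.61410134  0.00469166  1.11068734
 -0.05298771]
[ 0.076  0.001 -0.165] [[309.7   0.  323.9]
 [  0.  309.7 202.1]
 [  0.    0.    1. ]]
tool cm [ 53.31 -59.72   5.95]
```

Request:
{"name": "move_arm", "arguments": {"increments": [[[2.2,-2.5,0.4,0],[4.5,-5,0.8,0],[6.7,-7.5,1.2,0],[9,-10,1.6,0],[11.2,-12.5,2,0],[13.5,-15,2.4,0],[15.7,-17.5,2.8,0],[18,-20,3,0]]], "claw": 6, "newtons": 50}}

```text
time_s: 0.77
ee_pos: [0.3508, -0.2979, 0.1889]
tcp_rot: [-0.0, 0.973, 0.23, -0.0]
contact_force: [0.3, -1.1, 0.3]
opening: 0.641
gripper_force: 0.0
```

Request:
{"name": "move_arm", "arguments": {"increments": [[[2.2,-2.5,0.4,0],[4.5,-5,0.8,0],[6.7,-7.5,1.2,0],[9,-10,1.6,0],[11.2,-12.5,2,0],[13.5,-15,2.4,0],[15.7,-17.5,2.8,0],[18,-20,3,0]]]}}

```text
time_s: 1.43
ee_pos: [0.4223, -0.0386, 0.1591]
tcp_rot: [-0.0, 0.973, 0.23, -0.0]
contact_force: [0.6, -1.3, -0.0]
opening: 0.636
gripper_force: 0.0
```

Request:
{"name": "move_arm", "arguments": {"increments": [[[2.2,-2.5,0.2,-1.1],[4.4,-5,0.4,-2.2],[6.6,-7.5,0.6,-3.3],[8.8,-10,0.8,-4.4],[11,-12.5,1,-5.5],[13.2,-15,1.2,-6.6],[15.4,-17.5,1.4,-7.7],[17.2,-19.8,1.5,-8.6]]]}}

```text
time_s: 2.1
ee_pos: [0.488, 0.2158, 0.1441]
tcp_rot: [-0.0, 0.774, 0.633, -0.0]
contact_force: [1.0, -0.3, -0.3]
opening: 0.636
gripper_force: 0.0
```

Request:
{"name": "move_arm", "arguments": {"increments": [[[0,0,0,0],[0,0,0,0],[0,0,0,0],[0,0,0,0],[0,0,0,0],[0,0,0,0],[0,0,0,0],[0,0,0,0]]]}}

```text
time_s: 2.77
ee_pos: [0.4879, 0.2135, 0.1446]
tcp_rot: [0.0, 0.776, 0.63, 0.0]
contact_force: [-0.4, 0.6, 0.2]
opening: 0.635
gripper_force: 0.0
```

```bash
python3 - <<'E'
from h import *
p=manip.camera_params("wrist");s=manip.state()
i=manip.snapshot("wrist")[:,:,::-1];cv2.imwrite("pics/w1.png",i)
np.savez("w1.npz",T=p["T"],K=p["K"],ee=s["ee_pos"])
from scipy.spatial.transform import Rotation as R
print(np.round(p["T"],3),np.round(R.from_quat(np.roll(s["tcp_rot"],-1)).as_matrix(),3))
E
```

```text
[[ 0.978  0.2    0.054  0.504]
 [-0.207  0.945  0.253  0.286]
 [-0.    -0.259  0.966  0.31 ]
 [ 0.     0.     0.     1.   ]] [[ 0.206  0.979  0.   ]
 [ 0.979 -0.206 -0.   ]
 [-0.     0.    -1.   ]]
```

View pics/w1.png

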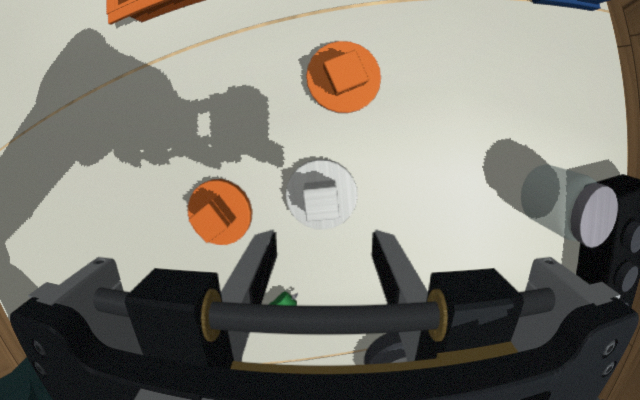

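The round cover's foot spans columns 287–357 and rows 157–230. Its block top face is at about columns 305–339 and rows 189–221, square to the jaws.

```bash
python3 - <<'E'
from h import *
i=cv2.imread("pics/w1.png")
c=i[150:240,275:370];cv2.imwrite("pics/w1c.png",cv2.resize(c,None,fx=6,fy=6,interpolation=cv2.INTER_CUBIC))
z=np.load("w1.npz");p={"T":z["T"],"K":z["K"]}
print(plane("wrist",322,193.5,.010,p),plane("wrist",322,205,.044,p))
E
```

```text
[0.48769678 0.21704632 0.01      ] [0.48739358 0.21462596 0.044     ]
```

View pics/w1c.png

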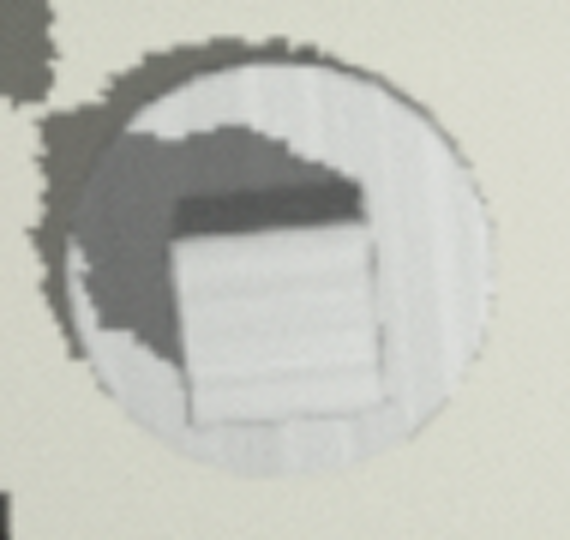

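```bash
python3 - <<'E'
from h import *
z=np.load("w1.npz");p={"T":z["T"],"K":z["K"]}
print(plane("wrist",320.9,203.3,.044,p),plane("wrist",321.1,194.3,.012,p))
Q=[plane("wrist",275+x/6-.4,150+y/6-.4,.044,p)[:2] for x,y in((172,240),(366,224),(384,402),(192,424))]
for k in range(4):
    d=Q[(k+1)%4]-Q[k];print((np.degrees(np.arctan2(d[1],d[0]))+45)%90-45,np.hypot(*d))
E
```

```text
[0.48676354 0.21636215 0.044     ] [0.48676806 0.21689819 0.012     ]
-7.129811022985919 0.0285337226430143
-5.722060467257407 0.027459843672961264
-5.049453395626529 0.029093165281799515
-6.859791400277629 0.028507986473653536
```

Request:
{"name": "move_arm", "arguments": {"increments": [[[0.15,-0.1,1.5,-0.3],[0.3,-0.2,3.5,-0.6],[0.3,-0.2,5.5,-0.95],[0.3,-0.2,7.5,-0.95],[0.3,-0.2,9,-0.95],[0.3,-0.2,10.2,-0.95],[0.3,-0.2,11,-0.95],[0.3,-0.2,11.4,-0.95]]]}}

```text
time_s: 3.48
ee_pos: [0.4863, 0.2171, 0.0297]
tcp_rot: [-0.0, 0.744, 0.668, -0.0]
contact_force: [0.2, -0.2, -0.6]
opening: 0.639
gripper_force: 0.0
```

Request:
{"name": "move_arm", "arguments": {"increments": [[[0,0,0,0],[0,0,0,0],[0,0,0,0],[0,0,0,0],[0,0,0,0],[0,0,0,0],[0,0,0,0],[0,0,0,0]]], "claw": 0, "newtons": 50}}

```text
time_s: 4.15
ee_pos: [0.4868, 0.2173, 0.0309]
tcp_rot: [0.0, 0.744, 0.668, 0.0]
contact_force: [-1.5, -0.8, 6.7]
opening: 0.317
gripper_force: 50.0
```

Request:
{"name": "move_arm", "arguments": {"increments": [[[0,0,-0.5,0],[0,0,-1.5,0],[0,0,-3,0],[0,0,-5,0],[0,0,-7.5,0],[0,0,-10,0],[-1,0.3,-12,0],[-3,0.9,-13,0]]]}}

```text
time_s: 4.82
ee_pos: [0.4924, 0.1887, 0.1639]
tcp_rot: [0.0, 0.743, 0.67, 0.002]
contact_force: [0.0, -0.2, -2.1]
opening: 0.316
gripper_force: 50.0
```

Request:
{"name": "move_arm", "arguments": {"increments": [[[-2,0.6,0,0],[-4.5,1.2,0,0],[-7,2,0,0],[-9.5,2.7,0,0],[-12,3.4,0,0],[-14.5,4,0,0],[-17,4.7,0,0],[-19,5.3,0,0]]]}}

```text
time_s: 5.48
ee_pos: [0.5246, -0.0102, 0.1612]
tcp_rot: [0.0, 0.744, 0.668, -0.0]
contact_force: [0.2, -0.1, -0.6]
opening: 0.317
gripper_force: 50.0
```

Request:
{"name": "move_arm", "arguments": {"increments": [[[-2,0.6,0,0],[-4,1.2,0,0],[-6,1.7,0,0],[-8,2.2,0,0],[-9.5,2.7,0,0],[-10.5,3,0,0],[-11,3.1,0,0],[-11,3.1,0,0]]]}}

```text
time_s: 6.15
ee_pos: [0.5437, -0.1214, 0.1607]
tcp_rot: [-0.0, 0.744, 0.668, 0.0]
contact_force: [0.1, 0.4, -1.3]
opening: 0.317
gripper_force: 50.0
```

```bash
python3 - <<'E'
from h import *
p=manip.camera_params("wrist");s=manip.state();print(s["ee_pos"],s["contact_force"],s["time_s"])
i=manip.snapshot("wrist")[:,:,::-1];cv2.imwrite("pics/w2.png",i)
np.savez("w2.npz",T=p["T"],K=p["K"],ee=s["ee_pos"])
E
```

```text
[ 0.54371076 -0.12140042  0.16069675] [ 0.11036073  0.36142249 -1.33672421] 6.15
```

View pics/w2.png

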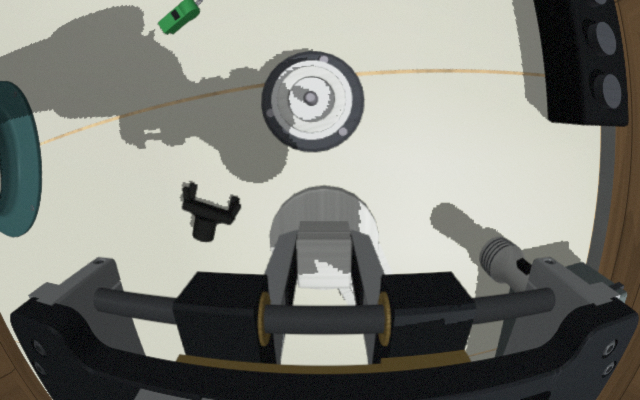

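The wrist view shows the cover held level. Its foot rim runs from column 271 to 378, with the far edge at row 186. The pin tip is at (311,98).

```bash
python3 - <<'E'
from h import *
i=cv2.imread("pics/w2.png")
a=cv2.resize(i[50:154,262:366],(400,400),interpolation=cv2.INTER_CUBIC)   # x3.846
b=cv2.resize(i[176:280,262:390],(492,400),interpolation=cv2.INTER_CUBIC)
cv2.imwrite("pics/w2c.png",np.hstack([a,b[:,:400]]))
z=np.load("w2.npz");p={"T":z["T"],"K":z["K"]}
print(plane("wrist",311,98,.074,p))
# dark base disc outline, base top z=.030
g=cv2.cvtColor(i,cv2.COLOR_BGR2HSV)
T=p["T"];print(np.round(T[:3,3],3))
E
```

```text
[ 0.54449595 -0.02739075  0.074     ]
[ 0.553 -0.047  0.326]
```

View pics/w2c.png

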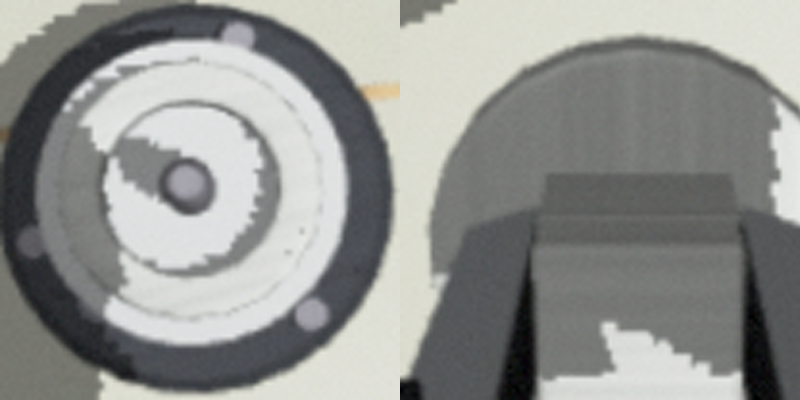

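Pin tip centre is at wrist pixel (310.2,96.9) and bezel centre at (311.0,98.7). The cover's far rim is at about (324,187.6), and the block's far face base and top edges are at crop rows 175 and 245.

```bash
python3 - <<'E'
from h import *
z=np.load("w2.npz");p={"T":z["T"],"K":z["K"]};ee=z["ee"]
k=3.846
P=lambda x,y,h:plane("wrist",262+x/k-.4,176+y/k-.4,h,p)
print("pin",plane("wrist",310.2,96.9,.074,p),"bez",plane("wrist",311,98.7,.056,p))
Rm=np.array([[.107,.994],[.994,-.107]]) # rows tool x,y
b=ee[2]-.031
for l,q,off in(("rim",P(240,46,b+.012),.036),("rimbot",P(240,38,b),.036),("base",P(240,175,b+.012),.015),("top",P(238,245,b+.044),.015),("topL",P(132,245,b+.044),.015),("topR",P(345,245,b+.044),.015)):
    t=Rm@(q[:2]-ee[:2]);print(l,np.round((t-[off,0])*1000,1))
E
```

```text
pin [ 0.54395864 -0.02642     0.074     ] bez [ 0.54383543 -0.02657378  0.056     ]
rim [-1.5  1. ]
rimbot [-2.7  1. ]
base [-2.  1.]
top [-1.4  0.7]
topL [ -1.4 -13.9]
topR [-1.5 15.4]
```

Request:
{"name": "move_arm", "arguments": {"increments": [[[1.5,-0.15,0,0],[3.5,-0.4,0,0],[5.5,-0.6,0.5,0],[7.2,-0.8,1.5,0],[8.5,-0.95,2.5,0],[9.2,-1,3.5,0],[9.55,-1.04,4.2,0],[9.55,-1.04,4.5,0]]]}}

```text
time_s: 6.87
ee_pos: [0.5431, -0.0239, 0.1145]
tcp_rot: [-0.001, 0.743, 0.669, -0.0]
contact_force: [-0.8, 0.4, -2.0]
opening: 0.314
gripper_force: 50.0
```

Request:
{"name": "move_arm", "arguments": {"increments": [[[0,0,0,0],[0,0,0,0],[0,0,0.2,0],[0,0,0.4,0],[0,0,0.6,0],[0,0,0.8,0],[0,0,0.9,0],[0,0,1.0,0]]]}}

```text
time_s: 7.53
ee_pos: [0.5436, -0.0248, 0.1053]
tcp_rot: [-0.0, 0.744, 0.668, -0.0]
contact_force: [-1.0, 0.4, -1.0]
opening: 0.316
gripper_force: 50.0
```

Request:
{"name": "move_arm", "arguments": {"increments": [[[0,0,0.1,0],[0,0,0.2,0],[0,0,0.3,0],[0,0,0.4,0],[0,0,0.5,0],[0,0,0.6,0],[0,0,0.7,0],[0,0,0.7,0]]]}}

```text
time_s: 8.2
ee_pos: [0.5435, -0.0248, 0.0982]
tcp_rot: [-0.0, 0.744, 0.668, -0.0]
contact_force: [-0.5, 0.8, -2.3]
opening: 0.315
gripper_force: 50.0
```

The underside is now below the tip height with no reaction force, so the pin is in the bore.

Request:
{"name": "move_arm", "arguments": {"increments": [[[0,0,0.15,0],[0,0,0.3,0],[0,0,0.45,0],[0,0,0.6,0],[0,0,0.7,0],[0,0,0.8,0],[0,0,0.9,0],[0,0,0.9,0]]]}}

```text
time_s: 8.87
ee_pos: [0.5435, -0.0248, 0.0892]
tcp_rot: [-0.0, 0.744, 0.668, -0.0]
contact_force: [0.0, 0.2, -2.1]
opening: 0.31
gripper_force: 50.0
```

Request:
{"name": "move_arm", "arguments": {"increments": [[[0,0,0.05,0],[0,0,0.1,0],[0,0,0.15,0],[0,0,0.2,0],[0,0,0.2,0],[0,0,0.2,0],[0,0,0.2,0],[0,0,0.2,0]]]}}

```text
time_s: 9.53
ee_pos: [0.5436, -0.0248, 0.0875]
tcp_rot: [-0.0, 0.744, 0.668, 0.0]
contact_force: [0.2, -0.7, -1.9]
opening: 0.314
gripper_force: 50.0
```

Request:
{"name": "move_arm", "arguments": {"increments": [[[0,0,0.05,0],[0,0,0.1,0],[0,0,0.15,0],[0,0,0.2,0],[0,0,0.25,0],[0,0,0.3,0],[0,0,0.3,0],[0,0,0.3,0]]]}}

```text
time_s: 10.2
ee_pos: [0.5437, -0.0248, 0.0845]
tcp_rot: [0.0, 0.744, 0.668, 0.0]
contact_force: [-0.2, -0.2, 2.8]
opening: 0.318
gripper_force: 50.0
```

Request:
{"name": "move_arm", "arguments": {"increments": [[[0,0,0.05,0],[0,0,0.1,0],[0,0,0.15,0],[0,0,0.2,0],[0,0,0.25,0],[0,0,0.3,0],[0,0,0.3,0],[0,0,0.3,0]]]}}

```text
time_s: 10.87
ee_pos: [0.5437, -0.0248, 0.0815]
tcp_rot: [0.0, 0.744, 0.668, 0.0]
contact_force: [-1.1, 0.0, 5.1]
opening: 0.317
gripper_force: 50.0
```

Request:
{"name": "move_arm", "arguments": {"increments": [[[0,0,0.05,0],[0,0,0.1,0],[0,0,0.15,0],[0,0,0.2,0],[0,0,0.25,0],[0,0,0.3,0],[0,0,0.3,0],[0,0,0.3,0]]]}}

```text
time_s: 11.53
ee_pos: [0.5438, -0.0248, 0.0789]
tcp_rot: [0.0, 0.744, 0.668, -0.0]
contact_force: [-3.7, 0.0, 14.1]
opening: 0.317
gripper_force: 50.0
```

Request:
{"name": "move_arm", "arguments": {"increments": [[[0,0,0.03,0],[0,0,0.05,0],[0,0,0.07,0],[0,0,0.1,0],[0,0,0.1,0],[0,0,0.1,0],[0,0,0.1,0],[0,0,0.1,0]]]}}

```text
time_s: 12.2
ee_pos: [0.5438, -0.0247, 0.0787]
tcp_rot: [0.0, 0.744, 0.668, -0.0]
contact_force: [-11.5, -1.4, 33.1]
opening: 0.318
gripper_force: 50.0
```

The seat is on its stop: force rose sharply at TCP z of about 0.079. I'll ease off slightly and check.

Request:
{"name": "move_arm", "arguments": {"increments": [[[0,0,-0.03,0],[0,0,-0.07,0],[0,0,-0.07,0],[0,0,-0.07,0],[0,0,-0.07,0],[0,0,-0.07,0],[0,0,-0.07,0],[0,0,-0.07,0]]]}}

```text
time_s: 12.87
ee_pos: [0.5438, -0.0247, 0.0788]
tcp_rot: [0.0, 0.744, 0.668, -0.0]
contact_force: [-5.8, 0.5, 20.2]
opening: 0.314
gripper_force: 50.0
```

```bash
python3 - <<'E'
from h import *
a=manip.snapshot("scene")[:,:,::-1];b=manip.snapshot("side")[:,:,::-1]
c=lambda i,u,v:cv2.resize(i[v-45:v+45,u-40:u+40],None,fx=5,fy=5,interpolation=cv2.INTER_CUBIC)
cv2.imwrite("pics/end.png",np.hstack([c(a,303,215),c(b,324,225)]))
s=manip.state();print(s["ee_pos"],s["contact_force"],s["gripper_force"])
E
```

```text
[ 0.54378644 -0.02477529  0.07885626] [-6.02379422 -0.64392739 20.1319199 ] 50.00330697745085
```

View pics/end.png

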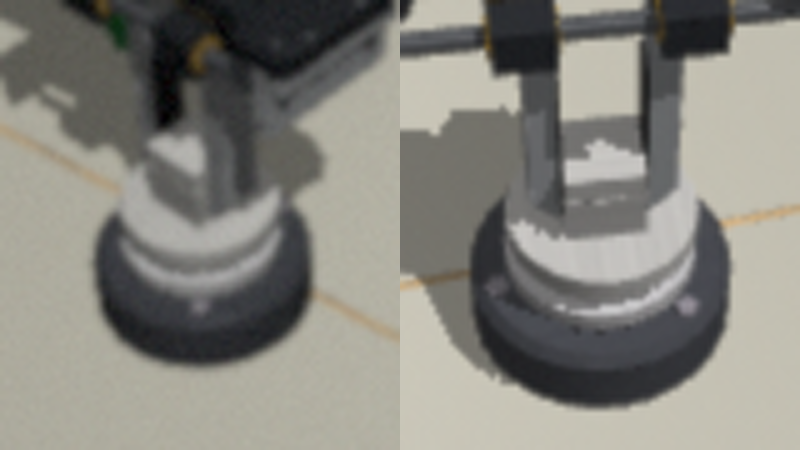

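The cover sits flat and centred on the bezel, with the jaws holding the block. It is pressed with about 20 N, well above the 9 N needed at the stop, so I'm handing in.

```bash
python3 -c "
from bench import manip
print(manip.finish_job())"
```

```text
the job is handed in; nothing more can be done
None
```

I handed the job in at about 13 s with the round cover on the pin, flat on the bezel and held at the seat's stop with about 20 N; no verdict came back, and I never touched the bystanders.

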